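Roll the rolling pin out against its two stops

TASK

The rolling pin lies at the back of its wooden stand, under the spice deck. Reach in under the deck with slanted fingertips, press on the top of the pin and roll it (do not slide or lift it) across the board until it lies still against both upright stop pegs at once. Press gently, and leave the jars on the deck and the other things on the worktop where they are.

Things in the scene. Friction and masses are not known exactly. Their poses are not given: they have to be found in the camera images.
- pin_stand: fixed light-wood stand, open to its -y side and both x ends. Origin: centre of its underside on the worktop; z up, x along the pin, the pin must roll toward -y. Base board 210 (x) x 220 (y) x 10 mm, its top at z = 10 mm; upright back panel at y = +94 to +110 mm; spice deck overhead; two stop pegs at x = -55 and +55 mm, y = -95 mm
- deck_edge (a point): middle of the lower front edge of the spice deck, at the stand's x = 0, y = +12 mm, z = 215 mm. The deck is a 12 mm board, its underside at z = 215 mm, reaching from here back to the back panel (y = +12 to +110 mm) over the full 210 mm width; a thin wire rail along its front edge rises to z = 244 mm. The space between board and deck holds only the pin
- near_peg (a point): centre of the top of the stop peg at the stand's x = -55 mm: upright round wooden peg, 14 mm across, 46 mm tall above the base board (top 56 mm above the worktop)
- far_peg (a point): the same for the stop peg at the stand's x = +55 mm, y = -95 mm
- rolling_pin: loose wooden rolling pin, 0.3 to 0.6 kg: cylinder 72 mm across, 150 mm long, a 29 mm thick, 20 mm long knob on each end. Origin mid-axis, x along the axis (to the stand's +x), z up at the start; y, z turn as it rolls. Starts under the deck, axis near the stand's y = +40 mm, up to 0.12 rad askew; against both pegs its axis is at y = -52 mm, rolled about 92 mm (2.5 rad)
- pin_near_end (a point): point on the pin's axis 55 mm from its middle toward its -x end (the end at the near peg). Pushed near one end while the other end touches its peg, the pin pivots; left alone it stays where it is
- pin_far_end (a point): point on the pin's axis 55 mm from its middle toward its +x end (the end at the far peg)
- spice_jar: loose spice jar with dark cap, 44 mm across, 96 mm tall, standing on the deck; origin under its centre; leave alone
- salt_shaker: loose salt shaker, 44 mm across, 90 mm tall, standing on the deck; origin under its centre; leave alone
- tomato_tin: loose food tin, 57 mm across, 72 mm tall, standing on the worktop beyond the open -y side of the stand; origin under its centre; leave alone
- small_bowl: loose white bowl, 115 mm across, 51 mm tall, on the worktop behind and to the right of the stand; origin under its centre; leave alone
- lemon: loose lemon, the one nearest the stand, 83 x 58 x 58 mm, on the worktop left of the stand; origin at its underside; leave alone

How it is judged:
By the outcome, as a careful person would: the job done as asked, in the order asked, and still so for the second after the job is handed in, with the robot touching nothing.
It also fails if it takes over 67 s, if anything falls off the work surface, if the arm or the gripper's body presses on something with over 40 N, if the wrist force passes 120 N, or if a joint passes its speed limit or range.

ROBOT

A 7-joint arm with a two-finger parallel gripper is mounted at the origin on a cart in front of the work surface, level with it; the furniture and walls round the work are solid. World frame = base frame: x ahead of the robot, y to its left, z up, the work surface at z = 0. Lengths are in m, angles in rad, forces in N, time in s.
With the tool pointing down it reaches from about 0.4 to 0.85 m from the base axis. Payload 10.4 kg.
Tool frame: the origin (TCP) lies between the finger pads; the fingertips stand 14 mm ahead of it and the grasp point (between the pads) lies 5 mm behind it (r.finger_overhang is the z of the fingertips in the tool frame, in m); z points along the fingers, y is the line along which they close (so a half turn about z gives the same grasp; the last joint's range is limited). The gripper opens to 87 mm and grips with 3 to 60 N. Pads are 19 mm wide; open, the fingers measure 117 mm over their backs; the gripper's body (75 mm by 190 mm) begins 51 mm behind the grasp point.
Start: joints at [1.318, 0.332, -0.065, 1.46, 0.022, 1.35, -0.088], TCP at [0.142, -0.609, 0.237] pointing down, gripper open.
Joint ranges: [-2.6, 2.6], [-0.5, 2.12], [-1.47, 1.34], [0.16, 2.42], [-1.27, 4.41], [0.06, 2.06], [-2.6, 2.6]. Speed limits (rad/s): [2.22, 2.22, 2.79, 2.79, 3.14, 3.14, 3.14].

INTERFACE

Orientations are given as a unit quaternion [x, y, z, w].
In Python, from bench import r, optics gives the robot as it stands.
- The arm moves only by the shell command python3 -m pendant 'ROWS' [FORCE]. ROWS is JSON, a list of rows, each a list of 7 numbers: the closure, from -1 (fully open) to 1 (shut), then the shift along the tool's x, y, z scaled (see below), then the turn, a rotation vector about the tool's x, y, z scaled (see below). In form: [[grip, x, y, z, rx, ry, rz], ...]. A call has 1 to 8 rows; each row is the pose to reach, as a shift and turn from the pose commanded when the call began, along the tool's axes at that moment; what a row does not reach only later rows make up. The controller multiplies each number of a shift by 0.3 m and each number of a turn by 120 degrees. A row lasts 1/8 s, in which the tool goes at most 62.5 mm and 10.7 degrees, less where a joint would pass 70% of its speed; a pose out of reach is approached as far as the arm can. A call with a number of a shift or a turn outside -1 to 1 is refused whole. A call with a gripper value outside its range is refused whole. The fingers move at their own pace and stop on an object; FORCE is the grip in N (left out, the last holds). Time passes only in rows, so rows that repeat a pose let the fingers close. It gives the time, the measured TCP pose, the force, the opening and the grip force at its end, in the units of the state.
- r.read_state(): the state, without advancing time (a new reading comes with each control period).
- optics.camera(name): name is "side" or "top"; returns a dict with "pixels" (480x640x3 uint8, red, green, blue), "vfov" (degrees; the focal length in pixels is half the picture's height over the tangent of half this angle, whatever the lens; pixels are square), "cx", "cy" (the principal point, pixels), "rvec" (rotation vector, rad) and "tvec" (3), from world to camera coordinates, as OpenCV has them. Camera axes: x right, y down, z forward; pixel columns grow to the right and rows downward; lengths in m; the calibration is good to about 2 mm. A picture is of the moment at which its call begins. There is no depth.
- r.close_job(): hands the job in; it is judged then, once.
The state is a dict: "time": time; "joint_positions": joint angles; "joint_vel": joint speeds; "joint_torque": joint torques, N m; "ee_pos": TCP position; "eef_rot": TCP orientation; "ft_force": force on the tool from outside, world axes, zero at the start; "torque": the same for the moment, N m; "width": finger opening in m; "grip_force": force on a finger pad.
Only numpy, scipy, OpenCV 4.12 (cv2) and the standard library are available. Lean on these libraries where they do the work, as an engineer would, in place of code of your own. Each camera call takes 0.05 s, during which the arm holds its last target. There are 200 camera calls.

## Working session

There is one attempt and no reset: what is moved stays moved. The work goes in short steps, Python scripts to look and compute and a shell command to move; the robot and the scene stay as the last step left them, time stands still between calls to the robot, and variables do not carry over. Pictures are saved under pics/ and viewed, at most 10 in all, crops included, and the job is handed in when it is done.

```bash
mkdir -p pics; ls
cat > h.py <<'E'
import numpy as np, cv2
from scipy.spatial.transform import Rotation as R
from bench import r, optics
def cam(n,save=None):
    c=optics.camera(n)
    if save: cv2.imwrite('pics/'+save,c['pixels'][:,:,::-1])
    f=240/np.tan(np.radians(c['vfov'])/2)
    c['K']=np.array([[f,0,c['cx']],[0,f,c['cy']],[0,0,1.]])
    c['Rm']=cv2.Rodrigues(np.array(c['rvec'],float))[0]; c['t']=np.array(c['tvec'],float).ravel()
    return c
def ray(c,u,v):
    d=c['Rm'].T@np.linalg.inv(c['K'])@np.array([u,v,1.]); return -c['Rm'].T@c['t'], d/np.linalg.norm(d)
def onz(c,u,v,z):
    o,d=ray(c,u,v); return o+d*(z-o[2])/d[2]
def tri(c1,p1,c2,p2):
    o1,d1=ray(c1,*p1);o2,d2=ray(c2,*p2)
    s=np.linalg.lstsq(np.c_[d1,-d2],o2-o1,rcond=None)[0]
    a,b=o1+s[0]*d1,o2+s[1]*d2; return (a+b)/2, np.linalg.norm(a-b)
def proj(c,P):
    q=c['K']@(c['Rm']@np.asarray(P,float)+c['t']); return q[:2]/q[2]
E
python3 - <<'E'
from h import *
for n in('side','top'):
    c=cam(n,n+'0.png'); print(n,c['vfov'],-c['Rm'].T@c['t'],c['Rm'][2])
s=r.read_state(); print({k:s[k] for k in('time','ee_pos','eef_rot','ft_force','width')}, r.finger_overhang)
E
```

```text
pics
side 52.044578504056965 [ 0.41833829 -0.84996043  0.60689161] [ 0.15309373  0.89987298 -0.40840044]
top 48.662097145208556 [0.48566807 0.14102841 1.29029309] [ 0.07715599 -0.00681307 -0.99699576]
{'time': 0.1, 'ee_pos': array([ 0.1423162 , -0.60822581,  0.23578596]), 'eef_rot': array([ 9.93402564e-01,  1.14677280e-01, -9.85898887e-05, -6.76816341e-04]), 'ft_force': array([ 0.3591706 , -0.15144889, -0.49750731]), 'width': 0.0870612353370215} 0.014
```

View pics/side0.png

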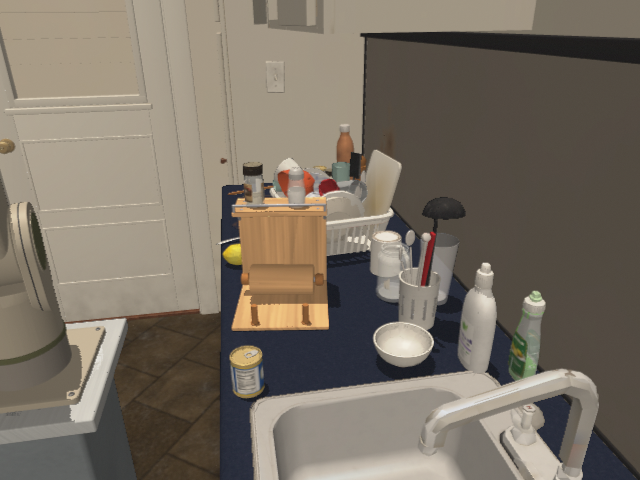

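View pics/top0.png

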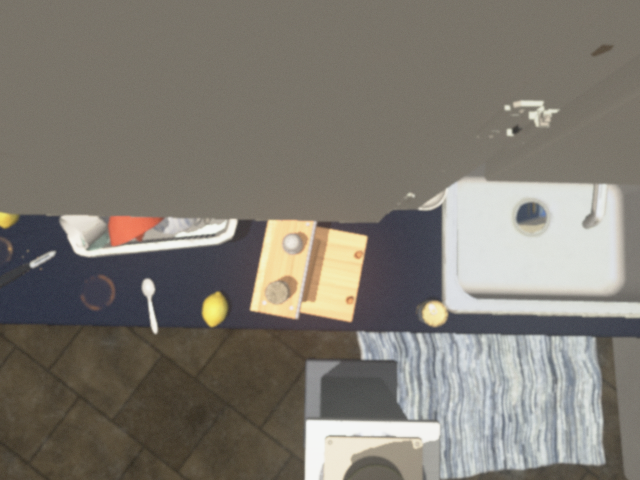

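The side view shows the pin at about (243–322, 279), the pegs at (254, 314) and (306, 314), and the deck at row 205. In the top view the pegs are at (350, 300) and (359, 254) and the deck front edge runs from (298, 316) to (315, 222). I'll crop both to refine these.

Run:
```python
from h import *
a=cv2.imread('pics/side0.png')[190:335,225:345]; b=cv2.imread('pics/top0.png')[210:330,245:375]
a=cv2.resize(a,None,fx=4,fy=4,interpolation=cv2.INTER_CUBIC)  # 480x580
b=cv2.resize(b,None,fx=4.5,fy=4.5,interpolation=cv2.INTER_CUBIC)
cv2.imwrite('pics/a.png',a);cv2.imwrite('pics/b.png',b)
```

```text
(no output)
```

View pics/a.png

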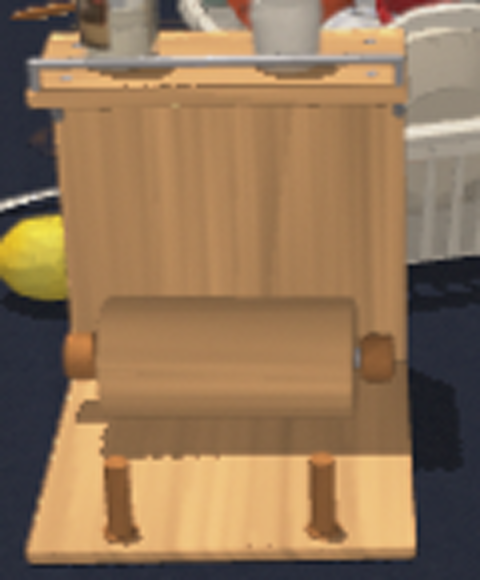

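View pics/b.png

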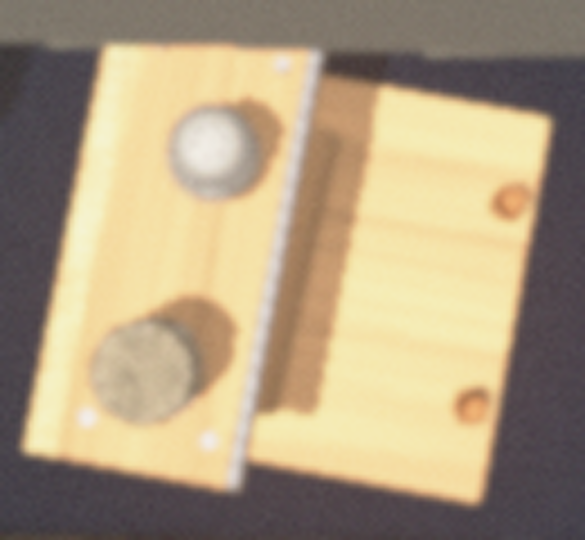

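The crops put the peg tops at side (254.2, 305.2) and (305.2, 304.8), top (350.1, 300) and (359.4, 254.4). The knob ends are at side crop (64, 357) and (394, 357). I'll triangulate from these.

Run:
```python
from h import *
np.set_printoptions(precision=4,suppress=True)
S=cam('side');T=cam('top')
s=lambda x,y:(225+x/4-.4,190+y/4-.4)
t=lambda x,y:(245+x/4.5-.4,210+y/4.5-.4)
P={}
for n,a,b in [('near',(117,460),(473,404)),('far',(321,458),(512,200)),('frontL',(28,553),(482,503)),('frontR',(414,551),(552,117)),('deckL',(30,92),(238,490)),('deckR',(404,86),(320,50)),]:
    P[n],e=tri(S,s(*a),T,t(*b)); print(n,P[n],e)
d=P['far']-P['near']; yaw=np.arctan2(d[1],d[0]); print('yaw pegs',yaw,np.linalg.norm(d))
for a,b in(('frontL','frontR'),('deckL','deckR')):
    e=P[b]-P[a]; print(np.arctan2(e[1],e[0]),np.linalg.norm(e))
u=np.array([np.cos(yaw),np.sin(yaw),0]);v=np.array([-u[1],u[0],0])
O=(P['near']+P['far'])/2+.095*v;O[2]=0
print('O pegs',O, 'front',(P['frontL']+P['frontR'])/2+.11*v,'deck',(P['deckL']+P['deckR'])/2-.012*v)
for n,p in(('kL',(64,357)),('kR',(394,357)),('bL',(98,357)),('bR',(357,357))):
    q=onz(S,*s(*p),.046)-O; print(n,q@u,q@v,q+O)
# top of pin silhouettes: tangent plane -> axis y
for p in((100,297),(355,297),(100,415),(355,415)):
    o,dd=ray(S,*s(*p)); print('sil',p)
    # in (v,z) plane: find y such that dist of ray to (y,.046) = .036
    oy,dy=(o-O)@v,dd@v; n2=np.hypot(dy,dd[2])
    sg=-1 if p[1]<350 else 1
    y=oy+((.046-o[2])*dy + sg*-.036*n2*-1)/dd[2]; y2=oy+((.046-o[2])*dy - sg*-.036*n2*-1)/dd[2]; print(y,y2)
```

```text
near [0.4373 0.0653 0.0556] 0.0011651921111404306
far [0.5438 0.0468 0.0553] 0.0009943713861611852
frontL [0.3848 0.0567 0.009 ] 0.0017935222983505535
frontR [0.5904 0.0223 0.0064] 0.0008742449923839524
deckL [0.4057 0.1788 0.2261] 0.0022374086467889243
deckR [0.6051 0.1463 0.2255] 0.00890825487088928
yaw pegs -0.17182195112286922 0.10802726240858011
-0.16555152017680805 0.20847138106145155
-0.16137522674014285 0.20205726151062517
O pegs [0.5068 0.1496 0.    ] front [0.5064 0.1479 0.0077] deck [0.5034 0.1507 0.2258]
kL -0.10223193846824462 0.03921078984965286 [0.4128 0.2057 0.046 ]
kR 0.0954303971501351 0.03408479876924966 [0.6066 0.1669 0.046 ]
bL -0.0817846036667324 0.03868052769585065 [0.4328 0.2017 0.046 ]
bR 0.07335641039456636 0.034657245001173294 [0.585  0.1712 0.046 ]
sil (100, 297)
0.19906351873456396 0.038417097574584336
sil (355, 297)
0.19430472219407235 0.03417455380273027
sil (100, 415)
-0.10224231034961717 0.04155227473805145
sil (355, 415)
-0.10557042938705108 0.03783278291421355
```

```bash
cat >> h.py <<'E'
np.set_printoptions(precision=4,suppress=True)
YAW=-.168; O=np.array([.5066,.1488,0.]); 
RS=R.from_euler('z',YAW)
def tgt(x,y,z,tilt,dyaw=0.,frm=None):
    """scaled row to put the fingertips' midpoint at stand (x,y,z), tilt deg under the deck; frm=(pos,quat) start"""
    t=np.radians(tilt); M=np.c_[[0,np.cos(t),np.sin(t)],[1,0,0],[0,np.sin(t),-np.cos(t)]]
    Q=RS*R.from_euler('z',dyaw)*R.from_matrix(M)
    p=O+RS.apply([x,y,z])-Q.apply([0,0,.014])
    if frm is None: s=r.read_state(); frm=(s['ee_pos'],R.from_quat(s['eef_rot']))
    d=frm[1].inv().apply(p-frm[0])/.3; w=(frm[1].inv()*Q).as_rotvec()/np.radians(120)
    return np.round(np.r_[d,w],3).tolist(),(p,Q)
def where():
    s=r.read_state(); q=R.from_quat(s['eef_rot']); p=s['ee_pos']+q.apply([0,0,.014])
    z=RS.inv().apply(q.apply([0,0,1])); y=RS.inv().apply(q.apply([0,1,0]))
    print('t',round(s['time'],2),'tip',RS.inv().apply(p-O),'tilt',np.degrees(np.arctan2(z[1],-z[2])).round(1),'zx',z[0].round(3),'yyaw',np.arctan2(y[1],y[0]).round(3),'F',RS.inv().apply(s['ft_force']),'w',s['width'],'j',np.array(s['joint_positions']))
E
python3 - <<'E'
from h import *
where()
a,f=tgt(0,-.15,.30,0); print(a)
b,f=tgt(0,-.15,.30,45,frm=f); print(b)
T=cam('top'); print('tin',RS.inv().apply(onz(T,434,313,.072)-O))
E
```

```text
t 0.2 tip [-0.2326 -0.8074  0.2221] tilt 0.0 zx -0.0 yyaw -1.173 F [-0.6297  0.0149  0.5417] w 0.0873163252438987 j [ 1.3184  0.3326 -0.0647  1.4606  0.0216  1.3499 -0.0885]
[1.564, -1.72, -0.258, -0.0, -0.0, -0.56]
[-0.033, -0.0, 0.014, 0.0, 0.375, -0.0]
tin [-0.0475 -0.2874  0.072 ]
```

```bash
python3 -m pendant '[[-1,0.1,-0.1,-0.25,0,0,-0.05],[-1,0.2,-0.24,-0.25,0,0,-0.1],[-1,0.3,-0.36,-0.25,0,0,-0.15],[-1,0.4,-0.48,-0.25,0,0,-0.2],[-1,0.5,-0.6,-0.25,0,0,-0.25],[-1,0.6,-0.72,-0.25,0,0,-0.3],[-1,0.7,-0.84,-0.25,0,0,-0.3],[-1,0.7,-0.84,-0.25,0,0,-0.3]]'
python3 - <<'E'
from h import *
where()
a,f=tgt(0,-.15,.30,0); print(a)
E
```

```text
time: 1.25
ee_pos: [0.2912, -0.3127, 0.3121]
eef_rot: [0.908, 0.418, -0.0, 0.001]
ft_force: [-0.1, -0.8, -0.8]
width: 0.0869
grip_force: 0.0
t 1.25 tip [-0.1352 -0.4911  0.2981] tilt -0.1 zx 0.001 yyaw -0.539 F [ 0.0223 -0.7851 -0.8301] w 0.08686887277227792 j [ 1.0987 -0.1274 -0.3451  1.8017 -0.0428  1.4587  0.0535]
[1.207, -0.197, -0.007, 0.0, 0.0, -0.258]
```

```bash
python3 -m pendant '[[-1,0.15,-0.03,0,0,0,-0.04],[-1,0.3,-0.05,0,0,0,-0.08],[-1,0.45,-0.08,0,0,0,-0.12],[-1,0.6,-0.1,0,0,0,-0.16],[-1,0.75,-0.12,0,0,0,-0.2],[-1,0.9,-0.15,0,0,0,-0.25],[-1,0.95,-0.18,0,0,0,-0.25],[-1,0.95,-0.18,0,0,0,-0.25]]' | head -1
python3 - <<'E'
from h import *
where()
a,f=tgt(0,-.15,.28,45); print(a)
E
```

```text
time: 2.25
t 2.25 tip [-0.0351 -0.2223  0.2975] tilt -0.0 zx -0.0 yyaw -0.021 F [ 0.5586 -0.714  -0.0316] w 0.08686062048670919 j [ 0.8066 -0.0971 -0.6987  1.7616 -0.0626  1.4548 -0.0717]
[0.21, 0.112, 0.072, 0.004, 0.375, -0.01]
```

```bash
python3 -m pendant '[[-1,0.05,0.03,0.01,0,0.06,0],[-1,0.1,0.06,0.02,0,0.12,0],[-1,0.15,0.11,0.03,0,0.18,0],[-1,0.2,0.11,0.05,0,0.24,-0.01],[-1,0.21,0.11,0.07,0,0.3,-0.01],[-1,0.21,0.11,0.07,0,0.36,-0.01],[-1,0.21,0.11,0.07,0,0.375,-0.01],[-1,0.21,0.11,0.07,0,0.375,-0.01]]' | head -1
python3 - <<'E'
from h import *
where()
a,f=tgt(0,-.10,.13,45); print(a)
b,f=tgt(0,.055,.105,45,frm=f);print(b)
cam('side','side1.png')
E
```

```text
time: 3.25
t 3.25 tip [-0.0005 -0.1511  0.2804] tilt 44.9 zx 0.008 yyaw -0.004 F [ 0.3548 -0.6826  0.0433] w 0.08693171825862722 j [ 0.9449  0.1299 -0.5605  1.8191 -0.7016  1.4428  0.3902]
[-0.233, -0.002, 0.475, 0.004, 0.001, 0.001]
[0.306, 0.0, 0.424, 0.0, 0.0, 0.0]
```

View pics/side1.png

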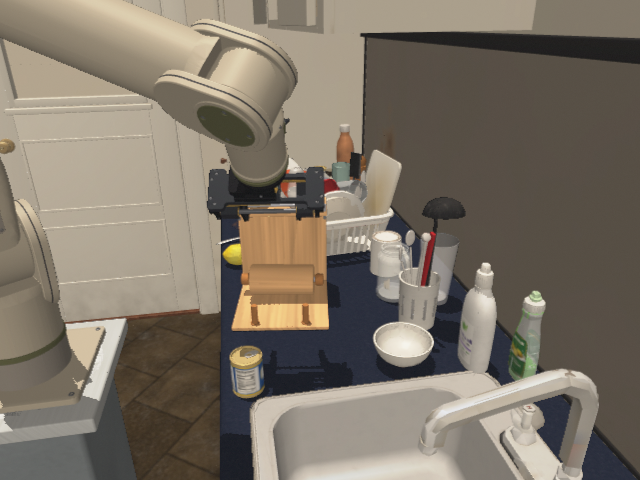

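```bash
python3 -m pendant '[[-1,-0.04,0,0.08,0,0,0],[-1,-0.08,0,0.16,0,0,0],[-1,-0.12,0,0.24,0,0,0],[-1,-0.16,0,0.32,0,0,0],[-1,-0.2,0,0.4,0,0,0],[-1,-0.233,0,0.475,0,0,0],[-1,-0.233,0,0.475,0,0,0]]' | head -1
python3 - <<'E'
from h import *
where()
b,f=tgt(0,.055,.105,45);print(b)
E
```

```text
time: 4.18
t 4.17 tip [-0.     -0.0976  0.1303] tilt 45.0 zx 0.005 yyaw 0.001 F [-0.0385  0.3889  0.1606] w 0.08702232594239143 j [ 0.8562  0.3054 -0.6024  1.9939 -0.6985  1.0969  0.4976]
[0.3, -0.0, 0.419, 0.002, 0.0, 0.003]
```

```bash
python3 -m pendant '[[-1,0.05,0,0.07,0,0,0],[-1,0.1,0,0.14,0,0,0],[-1,0.15,0,0.21,0,0,0],[-1,0.2,0,0.28,0,0,0],[-1,0.25,0,0.35,0,0,0],[-1,0.31,0,0.43,0,0,0],[-1,0.31,0,0.43,0,0,0]]' | head -1
python3 - <<'E'
from h import *
where()
for z in(.092,.088,.084):print(tgt(0,.061,z,45,dyaw=-.02)[0])
cam('side','side2.png')
E
```

```text
time: 5.05
t 5.05 tip [0.001  0.0605 0.1066] tilt 45.0 zx 0.006 yyaw 0.002 F [ 0.8319 -0.0906  0.6247] w 0.08714508826213434 j [ 0.6318  0.3539 -0.7211  2.0298 -0.7729  0.8149  0.3387]
[-0.033, -0.004, 0.036, -0.004, -0.0, 0.011]
[-0.043, -0.004, 0.045, -0.004, -0.0, 0.011]
[-0.052, -0.005, 0.055, -0.004, -0.0, 0.011]
```

View pics/side2.png

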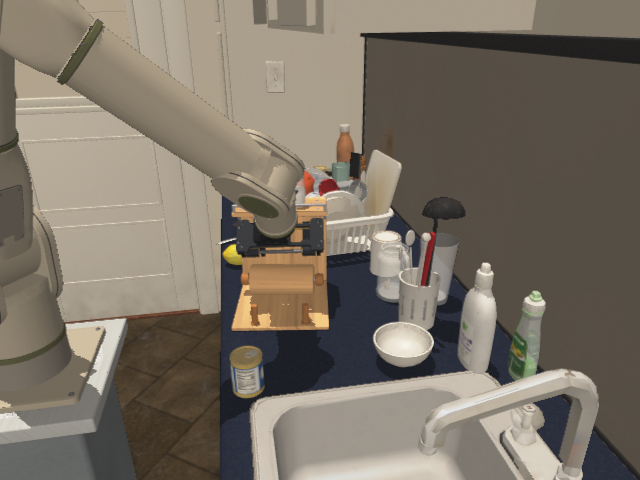

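The gripper is under the deck at (280, 235), with the pin still in place at row 279. Next I'll lower it gently.

```bash
python3 -m pendant '[[-1,-0.012,0,0.012,-0.002,0,0.005],[-1,-0.025,-0.004,0.025,-0.004,0,0.011],[-1,-0.033,-0.004,0.036,-0.004,0,0.011],[-1,-0.038,-0.004,0.04,-0.004,0,0.011],[-1,-0.043,-0.004,0.045,-0.004,0,0.011],[-1,-0.043,-0.004,0.045,-0.004,0,0.011]]' | head -1
python3 -c "
from h import *
where()"
python3 -m pendant '[[-1,-0.002,0,0.002,0,0,0],[-1,-0.004,0,0.004,0,0,0],[-1,-0.004,0,0.004,0,0,0]]' | head -1
python3 -c "
from h import *
where()"
```

```text
time: 5.85
t 5.85 tip [0.0004 0.059  0.0866] tilt 45.0 zx 0.015 yyaw -0.024 F [-0.4251  0.3849  1.7993] w 0.08688949569165119 j [ 0.6285  0.3862 -0.7164  2.049  -0.784   0.769   0.3507]
time: 6.22
t 6.22 tip [0.0005 0.0598 0.0858] tilt 45.1 zx 0.015 yyaw -0.024 F [-1.5325  2.3362  8.8186] w 0.08752172981700274 j [ 0.6277  0.3891 -0.717   2.0489 -0.785   0.7667  0.3529]
```

```bash
cat >> h.py <<'E'
def roll(phi0,a0,a1,n):
    p=np.radians(phi0); a=np.linspace(a0,a1,n+1)
    y=36*(-a+np.sin(p-a)); z=36*np.cos(p-a); y-=y[0]; z-=z[0]
    print(np.round(np.c_[(y+z),(y-z)][1:]*.7071/300,4).tolist(), 'y,z end',y[-1],z[-1])
E
python3 -c "
from h import *
roll(25,0,.44,8);roll(25,.44,.88,8)"
```

```text
[[-0.0071, -0.0108], [-0.0145, -0.0215], [-0.0223, -0.032], [-0.0303, -0.0423], [-0.0387, -0.0524], [-0.0474, -0.0623], [-0.0563, -0.072], [-0.0656, -0.0815]] y,z end -31.186293858691645 3.3726775322491065
[[-0.0095, -0.0092], [-0.0192, -0.0181], [-0.0291, -0.0267], [-0.0393, -0.0351], [-0.0496, -0.0431], [-0.0602, -0.0508], [-0.0708, -0.0582], [-0.0817, -0.0652]] y,z end -31.161141356839877 -3.4851565901097743
```

```bash
python3 -m pendant '[[-1,-0.007,0,-0.011,0,0,0],[-1,-0.0145,0,-0.0215,0,0,0],[-1,-0.022,0,-0.032,0,0,0],[-1,-0.03,0,-0.042,0,0,0],[-1,-0.039,0,-0.052,0,0,0],[-1,-0.047,0,-0.062,0,0,0],[-1,-0.056,0,-0.072,0,0,0],[-1,-0.0655,0,-0.0815,0,0,0]]' | head -1
python3 -c "
from h import *
where()
c=cam('side','s3.png')
x=cv2.resize(c['pixels'][190:335,225:345,::-1],None,fx=4,fy=4,interpolation=cv2.INTER_CUBIC);cv2.imwrite('pics/c.png',x)"
```

```text
time: 7.22
t 7.22 tip [-0.0004  0.0279  0.0886] tilt 45.0 zx 0.015 yyaw -0.023 F [-3.0364 -0.8502  5.9462] w 0.08708652880283632 j [ 0.6803  0.3718 -0.6987  2.055  -0.7759  0.821   0.3902]
```

View pics/c.png

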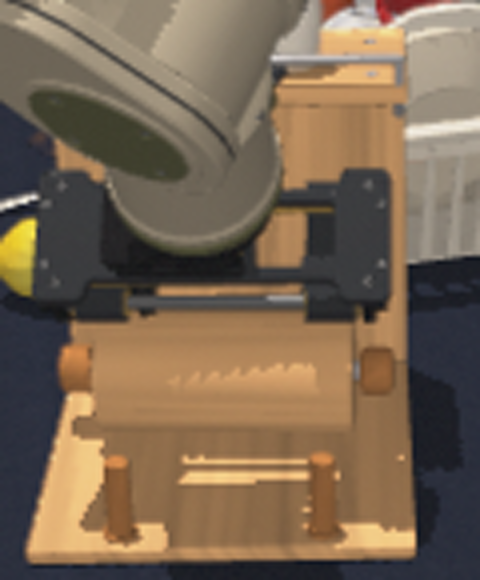

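The crop shows the pin has moved forward, with the left knob at (76, 367) and the right knob at (377, 370). I'll compare both ends with before.

```bash
cat >> h.py <<'E'
def pin(c,l,rr):
    f=lambda p:RS.inv().apply(onz(c,225+p[0]/4-.4,190+p[1]/4-.4,.046)-O)
    a,b=f(l),f(rr); print('L',a[:2],'R',b[:2],'skew',(b-a)[1]/(b-a)[0])
E
python3 -c "
from h import *
c=cam('side'); pin(c,(80,357),(377,357)); pin(c,(76,367),(377,370)); roll(25,.44,.88,8)"
```

```text
L [-0.0924  0.0402] R [0.0855 0.0349] skew -0.029757988673600497
L [-0.0932  0.0278] R [0.0853 0.0188] skew -0.04999462372744934
[[-0.0095, -0.0092], [-0.0192, -0.0181], [-0.0291, -0.0267], [-0.0393, -0.0351], [-0.0496, -0.0431], [-0.0602, -0.0508], [-0.0708, -0.0582], [-0.0817, -0.0652]] y,z end -31.161141356839877 -3.4851565901097743
```

```bash
python3 -c "
from h import *
s=r.read_state(); q=R.from_quat(s['eef_rot']); print('yz',q.as_matrix()[2,1], 'torque tool',q.inv().apply(s['torque']),'F tool',q.inv().apply(s['ft_force']))"
```

```text
yz -0.002240126647535867 torque tool [ 0.3192  0.2034 -0.2262] F tool [ 4.0793 -2.4442 -5.3665]
```

```bash
python3 -m pendant '[[-1,0,0,0,-0.002,0,0],[-1,0,0,0.001,-0.005,0,0],[-1,0,0,0.001,-0.005,0,0]]' | tail -4
python3 -c "
from h import *
s=r.read_state(); q=R.from_quat(s['eef_rot']); print('yz',q.as_matrix()[2,1], 'torque tool',q.inv().apply(s['torque']),'F tool',q.inv().apply(s['ft_force']))"
python3 -m pendant '[[-1,-0.0095,0,-0.009,0.001,0,-0.001],[-1,-0.019,0,-0.018,0.002,0,-0.002],[-1,-0.029,0,-0.0265,0.003,0,-0.003],[-1,-0.039,0,-0.035,0.004,0,-0.004],[-1,-0.0495,0,-0.043,0.005,0,-0.005],[-1,-0.06,0,-0.051,0.006,0,-0.006]]' | head -1
python3 -c "
from h import *
where();s=r.read_state(); q=R.from_quat(s['eef_rot']); print('yz',q.as_matrix()[2,1], 'torque tool',q.inv().apply(s['torque']),'F tool',q.inv().apply(s['ft_force']))
c=cam('side','s4.png')
x=cv2.resize(c['pixels'][190:335,225:345,::-1],None,fx=4,fy=4,interpolation=cv2.INTER_CUBIC);cv2.imwrite('pics/d.png',x)"
```

```text
eef_rot: [0.714, 0.586, 0.298, -0.241]
ft_force: [-1.4, 0.3, 8.0]
width: 0.0869
grip_force: 3.3
yz 0.005246592765574709 torque tool [ 0.4435  0.2764 -0.2014] F tool [ 5.6972 -1.3804 -5.6947]
time: 8.45
t 8.45 tip [-0.0011  0.0043  0.0865] tilt 45.0 zx 0.013 yyaw -0.014 F [-2.2151 -1.4146  8.1818] w 0.08694314685623994 j [ 0.7168  0.3725 -0.6833  2.0563 -0.7634  0.8545  0.4325]
yz 0.005024640787590573 torque tool [0.3871 0.2303 0.0385] F tool [ 4.7758 -2.1544 -6.8118]
```

View pics/d.png

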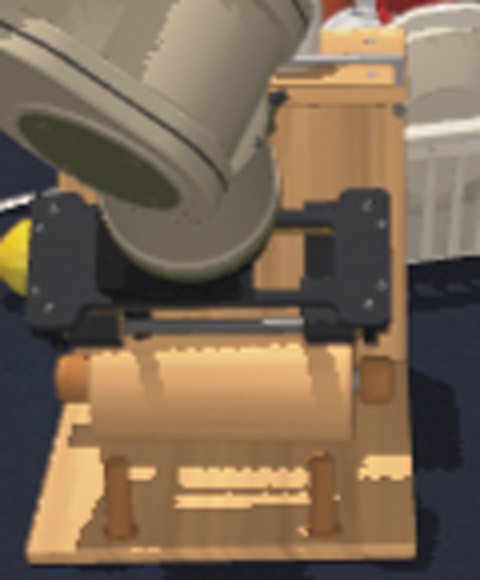

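The crop shows the left knob at (74, 379) and the right at (376, 381), so the pin is rolling more evenly. I'll lift off and set up automatic knob measurement.

```bash
python3 -m pendant '[[-1,0.01,0,-0.01,0,0,0],[-1,0.025,0,-0.025,0,0,0],[-1,0.045,0,-0.045,0,0,0],[-1,0.045,0,-0.045,0,0,0]]' | head -1
cat >> h.py <<'E'
def knobs(c=None,img=None):
    if c is None: c=cam('side'); 
    im=c['pixels'] if img is None else img[:,:,::-1]
    hsv=cv2.cvtColor(np.ascontiguousarray(im),cv2.COLOR_RGB2HSV)
    m=((hsv[...,0]>=5)&(hsv[...,0]<=13)&(hsv[...,1]>135)&(hsv[...,2]>60)).astype(np.uint8)
    m[:255]=0;m[335:]=0;m[:,:230]=0;m[:,335:]=0
    n,_,st,ce=cv2.connectedComponentsWithStats(m)
    for i in range(1,n):
        if st[i,4]>12: print(st[i],ce[i].round(2))
    return c
E
python3 -c "
from h import *
where()
for f in('side0','s3','s4'):
    im=cv2.imread(f'pics/{f}.png'); print(f); c=knobs(img=im)
    if f=='s4':
        h=cv2.cvtColor(im,cv2.COLOR_BGR2HSV); print('kn',h[284,243],h[285,319],'body',h[285,280],h[290,260],'peg',h[315,254])
c=cam('side','s5.png'); print('now');knobs(c); pin(c,(74,379),(376,381))"
```

```text
time: 9.0
t 9.0 tip [-0.0008  0.0042  0.1057] tilt 45.0 zx 0.014 yyaw -0.014 F [ 0.3064 -0.9454 -0.1677] w 0.08686081538321642 j [ 0.7235  0.3326 -0.6877  2.0477 -0.7663  0.891   0.4076]
side0
[316 274   7  11  38] [319.61 279.29]
[241 278   7   6  21] [243.43 280.1 ]
[251 304   6  21  49] [253.53 314.98]
[303 304   4  11  23] [304.3  309.22]
[302 316   8   8  23] [305.43 320.13]
s3
[315 277   8  11  38] [318.53 281.42]
[303 304   5  11  25] [304.56 308.2 ]
[251 318   7   6  18] [253.83 320.61]
s4
[315 279   4   6  13] [316.31 281.31]
[239 281   8   9  23] [241.87 284.7 ]
[315 283   8   8  21] [318.62 286.57]
[251 304   6   6  16] [253.12 306.25]
[303 308   5   7  16] [305.19 311.12]
[303 316   6   5  13] [305.85 317.85]
kn [ 13 159 176] [ 13 153 145] body [ 16 126 218] [ 15 124 183] peg [ 14 154 134]
now
[315 283   8   7  25] [319.36 286.48]
[251 304   5   5  14] [253. 306.]
[303 304   5  11  28] [304.68 307.93]
[252 311   6   9  19] [253.89 315.16]
L [-0.0925  0.0132] R [0.0846 0.0056] skew -0.04263630203837501
```

```bash
python3 -c "
from h import *
a,f=tgt(0,.0313,.100,45,-.045); print(a)
a,f=tgt(0,.0313,.0845,45,-.045,frm=f); print(a)"
```

```text
[0.053, 0.002, 0.075, -0.009, 0.0, 0.012]
[-0.037, 0.0, 0.037, 0.0, 0.0, 0.0]
```

```bash
python3 -m pendant '[[-1,0.02,0,0.025,-0.004,0,0.004],[-1,0.04,0.002,0.05,-0.008,0,0.008],[-1,0.053,0.002,0.075,-0.011,0,0.011],[-1,0.053,0.002,0.075,-0.011,0,0.011],[-1,0.038,0.002,0.09,-0.011,0,0.011],[-1,0.024,0.002,0.104,-0.011,0,0.011],[-1,0.02,0.002,0.108,-0.011,0,0.011],[-1,0.02,0.002,0.108,-0.011,0,0.011]]' | head -1
python3 -c "
from h import *
where();s=r.read_state(); q=R.from_quat(s['eef_rot']); print('yz',q.as_matrix()[2,1], 'torque tool',q.inv().apply(s['torque']),'F tool',q.inv().apply(s['ft_force']))"
```

```text
time: 10.2
t 10.2 tip [0.0003 0.0315 0.0865] tilt 45.0 zx 0.036 yyaw -0.047 F [-0.5448  0.952   1.525 ] w 0.08678035146266339 j [ 0.6815  0.3649 -0.7076  2.0718 -0.7988  0.7899  0.3926]
yz 0.004849836208667635 torque tool [-0.0553 -0.3521 -0.0137] F tool [ 1.7351 -0.5811 -0.4249]
```

```bash
python3 -m pendant '[[-1,-0.002,0,0.002,0,0,0],[-1,-0.0035,0,0.0035,0,0,0],[-1,-0.0035,0,0.0035,0,0,0]]' | sed -n '1p;4p'
python3 -m pendant '[[-1,-0.007,0,-0.011,0.001,0,-0.001],[-1,-0.0145,0,-0.0215,0.002,0,-0.002],[-1,-0.022,0,-0.032,0.003,0,-0.003],[-1,-0.03,0,-0.042,0.004,0,-0.004],[-1,-0.039,0,-0.052,0.005,0,-0.005],[-1,-0.047,0,-0.062,0.006,0,-0.006],[-1,-0.056,0,-0.072,0.007,0,-0.007],[-1,-0.0655,0,-0.0815,0.008,0,-0.008]]' | sed -n '1p;4p'
python3 -c "
from h import *
where();s=r.read_state(); q=R.from_quat(s['eef_rot']); print('yz',q.as_matrix()[2,1], 'torque tool',q.inv().apply(s['torque']),'F tool',q.inv().apply(s['ft_force']))
c=cam('side','s6.png');
h=cv2.cvtColor(c['pixels'],cv2.COLOR_RGB2HSV)
for u in(242,318): print(u,[(v,*map(int,h[v,u])) for v in range(274,304,2)])"
```

```text
time: 10.58
ft_force: [-0.6, 2.5, 8.8]
time: 11.58
ft_force: [1.7, 0.3, 4.7]
t 11.57 tip [-0.0011  0.      0.0887] tilt 45.0 zx 0.02 yyaw -0.023 F [1.6056 0.6134 4.6749] w 0.08666371361167648 j [ 0.7264  0.3623 -0.6828  2.0613 -0.7688  0.8583  0.4335]
yz 0.005672380808450561 torque tool [-0.1834 -0.1685 -0.0436] F tool [ 3.7594  1.6174 -2.839 ]
242 [(274, 110, 18, 42), (276, 130, 19, 40), (278, 145, 25, 62), (280, 117, 47, 60), (282, 14, 161, 206), (284, 14, 163, 206), (286, 13, 160, 193), (288, 14, 157, 169), (290, 14, 158, 147), (292, 13, 153, 128), (294, 15, 132, 183), (296, 17, 122, 230), (298, 16, 122, 230), (300, 15, 120, 132), (302, 15, 120, 132)]
318 [(274, 13, 107, 81), (276, 15, 113, 108), (278, 15, 124, 169), (280, 15, 124, 138), (282, 14, 142, 113), (284, 14, 160, 217), (286, 14, 161, 204), (288, 14, 160, 177), (290, 14, 159, 148), (292, 14, 155, 130), (294, 14, 137, 125), (296, 15, 121, 147), (298, 15, 122, 146), (300, 15, 123, 147), (302, 15, 121, 147)]
```

```bash
cat >> h.py <<'E'
def knobs(c=None,img=None):
    if c is None: c=cam('side')
    im=c['pixels'] if img is None else np.ascontiguousarray(img[:,:,::-1])
    h=cv2.cvtColor(im,cv2.COLOR_RGB2HSV); out=[]
    for u0,u1 in((236,247),(315,325)):
        m=(cv2.inRange(h,(8,143,90),(18,200,255))>0); m[:270]=0;m[312:]=0;m[:,:u0]=0;m[:,u1:]=0
        n,_,st,ce=cv2.connectedComponentsWithStats(m.astype(np.uint8)); i=1+np.argmax(st[1:,4]); s=st[i]
        v,u=s[1]+(s[3]-1)/2, s[0]+(s[2]-1)/2; p=RS.inv().apply(onz(c,u,v,.046)-O); out.append(p)
        print((u,v),tuple(s[2:]),p[:2])
    d=out[1]-out[0]; print('skew',d[1]/d[0],'mid y',(out[0]+out[1])[1]/2)
    return c
E
python3 -c "
from h import *
for f in('side0','s3','s4','s5','s6'): print(f); knobs(img=cv2.imread(f'pics/{f}.png'))"
```

```text
side0
(np.float64(243.5), np.float64(278.5)) (np.int32(6), np.int32(12), np.int32(58)) [-0.0953  0.042 ]
(np.float64(318.5), np.float64(279.0)) (np.int32(8), np.int32(11), np.int32(79)) [0.0846 0.0341]
skew -0.043685393588864856 mid y 0.038072851159366206
s3
(np.float64(243.0), np.float64(281.5)) (np.int32(7), np.int32(12), np.int32(73)) [-0.0946  0.0271]
(np.float64(318.5), np.float64(282.5)) (np.int32(8), np.int32(12), np.int32(89)) [0.0844 0.0169]
skew -0.056685577245283066 mid y 0.02199991468596567
s4
(np.float64(242.5), np.float64(284.0)) (np.int32(8), np.int32(11), np.int32(80)) [-0.0941  0.0149]
(np.float64(318.5), np.float64(284.5)) (np.int32(8), np.int32(12), np.int32(92)) [0.0843 0.0073]
skew -0.04260300733864406 mid y 0.011096497464986664
s5
(np.float64(242.5), np.float64(284.0)) (np.int32(8), np.int32(11), np.int32(80)) [-0.0941  0.0149]
(np.float64(318.5), np.float64(284.5)) (np.int32(8), np.int32(12), np.int32(92)) [0.0843 0.0073]
skew -0.04260300733864406 mid y 0.011096497464986664
s6
(np.float64(241.5), np.float64(287.5)) (np.int32(8), np.int32(12), np.int32(87)) [-0.0943 -0.0017]
(np.float64(318.5), np.float64(287.5)) (np.int32(8), np.int32(12), np.int32(90)) [ 0.0842 -0.0069]
skew -0.0288072590219447 mid y -0.004311758804666578
```

```bash
python3 -m pendant '[[-1,-0.0095,0,-0.009,0.001,0,-0.001],[-1,-0.019,0,-0.018,0.002,0,-0.002],[-1,-0.029,0,-0.0265,0.003,0,-0.003],[-1,-0.039,0,-0.035,0.004,0,-0.004],[-1,-0.0495,0,-0.043,0.005,0,-0.005],[-1,-0.06,0,-0.0505,0.006,0,-0.006],[-1,-0.07,0,-0.0575,0.007,0,-0.007]]' | sed -n '1p;4p'
python3 -c "
from h import *
where()"
python3 -m pendant '[[-1,0.01,0,-0.01,0,0,0],[-1,0.025,0,-0.025,0,0,0],[-1,0.045,0,-0.045,0,0,0],[-1,0.045,0,-0.045,0,0,0]]' | head -1
python3 -c "
from h import *
knobs(); where()
a,f=tgt(0,.004,.100,45,-.03); print(a)"
```

```text
time: 12.75
ft_force: [0.1, -0.2, 7.8]
t 12.75 tip [-0.0022 -0.0272  0.0858] tilt 45.0 zx 0.005 yyaw -0.002 F [ 0.1828 -0.2136  7.7958] w 0.0870285203474822 j [ 0.76    0.3745 -0.6584  2.0486 -0.738   0.9083  0.4721]
time: 13.25
(np.float64(240.5), np.float64(290.5)) (np.int32(8), np.int32(12), np.int32(87)) [-0.0947 -0.0156]
(np.float64(318.5), np.float64(291.0)) (np.int32(8), np.int32(13), np.int32(98)) [ 0.084 -0.023]
skew -0.04125081560560777 mid y -0.019336624631263257
t 13.3 tip [-0.0023 -0.0269  0.1049] tilt 45.0 zx 0.005 yyaw -0.002 F [-0.806   0.2586  0.0313] w 0.08706414898728145 j [ 0.7664  0.3358 -0.6634  2.0405 -0.7422  0.9445  0.4485]
[0.061, 0.007, 0.084, -0.008, 0.0, 0.011]
```

```bash
python3 -m pendant '[[-1,0.02,0.003,0.025,-0.004,0,0.004],[-1,0.04,0.007,0.05,-0.008,0,0.008],[-1,0.06,0.007,0.083,-0.013,0,0.013],[-1,0.06,0.007,0.083,-0.013,0,0.013],[-1,0.045,0.007,0.098,-0.013,0,0.013],[-1,0.03,0.007,0.113,-0.013,0,0.013],[-1,0.026,0.007,0.117,-0.013,0,0.013],[-1,0.026,0.007,0.117,-0.013,0,0.013]]' | head -1
python3 -c "
from h import *
where()"
python3 -m pendant '[[-1,-0.002,0,0.002,0,0,0],[-1,-0.0035,0,0.0035,0,0,0],[-1,-0.0035,0,0.0035,0,0,0]]' | sed -n '1p;4p'
python3 -c "
from h import *
where()"
```

```text
time: 14.3
t 14.3 tip [0.0003 0.0037 0.0856] tilt 45.0 zx 0.032 yyaw -0.041 F [-0.088   0.7375  3.2672] w 0.08690466405360867 j [ 0.7225  0.3645 -0.6865  2.0694 -0.7816  0.8357  0.4289]
time: 14.68
ft_force: [-0.5, 1.9, 10.0]
t 14.68 tip [0.0004 0.0044 0.085 ] tilt 45.1 zx 0.032 yyaw -0.04 F [-0.7929  1.8167 10.0164] w 0.0869030944737423 j [ 0.7218  0.3668 -0.687   2.0694 -0.7824  0.8337  0.4308]
```

```bash
python3 -m pendant '[[-1,-0.007,0,-0.011,0.0015,0,-0.0015],[-1,-0.0145,0,-0.0215,0.003,0,-0.003],[-1,-0.022,0,-0.032,0.0045,0,-0.0045],[-1,-0.03,0,-0.042,0.006,0,-0.006],[-1,-0.039,0,-0.052,0.0075,0,-0.0075],[-1,-0.047,0,-0.062,0.009,0,-0.009],[-1,-0.056,0,-0.072,0.0105,0,-0.0105],[-1,-0.0655,0,-0.0815,0.012,0,-0.012]]' | sed -n '1p;4p'
python3 -c "
from h import *
where(); knobs()"
python3 -m pendant '[[-1,-0.0095,0,-0.009,0.0015,0,-0.0015],[-1,-0.019,0,-0.018,0.003,0,-0.003],[-1,-0.029,0,-0.0265,0.0045,0,-0.0045],[-1,-0.039,0,-0.035,0.006,0,-0.006],[-1,-0.0495,0,-0.043,0.0075,0,-0.0075]]' | sed -n '1p;4p'
python3 -c "
from h import *
where(); knobs()"
```

```text
time: 15.68
ft_force: [-0.9, 0.7, 11.7]
t 15.68 tip [-0.0009 -0.0272  0.0884] tilt 45.1 zx 0.008 yyaw -0.005 F [-1.0103  0.5188 11.6535] w 0.08698616388148614 j [ 0.7613  0.3709 -0.659   2.0464 -0.7402  0.9115  0.4688]
(np.float64(239.5), np.float64(294.0)) (np.int32(8), np.int32(13), np.int32(86)) [-0.0949 -0.0315]
(np.float64(318.5), np.float64(294.5)) (np.int32(8), np.int32(12), np.int32(93)) [ 0.0839 -0.0388]
skew -0.040568505735283346 mid y -0.035125723649567356
time: 16.35
ft_force: [-2.7, -1.1, 13.2]
t 16.35 tip [-0.0014 -0.0469  0.0871] tilt 45.1 zx -0.008 yyaw 0.017 F [-2.5102 -1.5748 13.1651] w 0.08726658103244715 j [ 0.7822  0.3838 -0.6405  2.0295 -0.7112  0.9525  0.4955]
(np.float64(239.0), np.float64(296.5)) (np.int32(7), np.int32(12), np.int32(77)) [-0.0945 -0.0426]
(np.float64(318.5), np.float64(296.5)) (np.int32(8), np.int32(12), np.int32(89)) [ 0.0838 -0.0476]
skew -0.027881534466236865 mid y -0.045073704958756136
```

```bash
python3 -c "
from h import *
roll(-13,0,.24,6)"
```

```text
[[-0.0075, -0.0059], [-0.0151, -0.0115], [-0.0228, -0.0171], [-0.0306, -0.0224], [-0.0385, -0.0276], [-0.0464, -0.0326]] y,z end -16.745859746451405 -2.93035952647417
```

```bash
python3 -m pendant '[[-1,-0.0075,0,-0.006,0.002,0,-0.002],[-1,-0.015,0,-0.0115,0.004,0,-0.004],[-1,-0.023,0,-0.017,0.006,0,-0.006],[-1,-0.0305,0,-0.0225,0.008,0,-0.008]]' | sed -n '1p;4p'
python3 -c "
from h import *
where(); knobs()"
python3 -m pendant '[[-1,-0.004,0,-0.003,0.001,0,-0.001],[-1,-0.008,0,-0.005,0.002,0,-0.002],[-1,-0.012,0,-0.008,0.003,0,-0.003],[-1,-0.012,0,-0.008,0.003,0,-0.003]]' | sed -n '1p;4p'
python3 -c "
from h import *
where(); knobs()"
```

```text
time: 16.9
ft_force: [-1.0, 5.6, 15.2]
t 16.9 tip [-0.0015 -0.0574  0.0858] tilt 45.1 zx -0.026 yyaw 0.043 F [-1.9412  5.3697 15.221 ] w 0.08702698609728642 j [ 0.7899  0.3986 -0.6296  2.012  -0.6867  0.981   0.5135]
(np.float64(238.5), np.float64(297.5)) (np.int32(6), np.int32(12), np.int32(68)) [-0.095  -0.0469]
(np.float64(318.5), np.float64(297.5)) (np.int32(8), np.int32(12), np.int32(90)) [ 0.0837 -0.0519]
skew -0.027782402075948794 mid y -0.04943185906510825
time: 17.45
ft_force: [-0.0, 4.2, 14.8]
t 17.45 tip [-0.0013 -0.0613  0.085 ] tilt 45.1 zx -0.032 yyaw 0.052 F [-0.7334  4.1558 14.7604] w 0.08687052634278565 j [ 0.7922  0.4049 -0.6255  2.0052 -0.6775  0.9904  0.5199]
(np.float64(238.5), np.float64(298.5)) (np.int32(6), np.int32(10), np.int32(57)) [-0.0944 -0.0513]
(np.float64(318.5), np.float64(297.5)) (np.int32(8), np.int32(12), np.int32(90)) [ 0.0837 -0.0519]
skew -0.0033989212264687314 mid y -0.05161184568329863
```

```bash
python3 -m pendant '[[-1,-0.004,0,-0.003,0.002,0,-0.002],[-1,-0.008,0,-0.005,0.004,0,-0.004],[-1,-0.012,0,-0.008,0.006,0,-0.006],[-1,-0.012,0,-0.008,0.006,0,-0.006]]' | sed -n '1p;4p'
python3 -c "
from h import *
where(); knobs()"
python3 -m pendant '[[-1,0.01,0,-0.01,0,0,0],[-1,0.025,0,-0.025,0,0,0],[-1,0.06,0,-0.06,0,0,0],[-1,0.06,0,-0.06,0,0,0]]' | head -1
python3 -c "
from h import *
where(); c=knobs()
x=cv2.resize(c['pixels'][250:335,225:345,::-1],None,fx=6,fy=6,interpolation=cv2.INTER_CUBIC);cv2.imwrite('pics/e.png',x)"
```

```text
time: 18.0
ft_force: [-1.3, 1.4, 9.9]
t 18.0 tip [-0.0012 -0.0664  0.0835] tilt 45.0 zx -0.044 yyaw 0.068 F [-1.5457  1.1204  9.9268] w 0.08652404367977523 j [ 0.7929  0.4154 -0.6194  1.9934 -0.661   1.005   0.5276]
(np.float64(238.5), np.float64(299.5)) (np.int32(6), np.int32(8), np.int32(44)) [-0.0938 -0.0556]
(np.float64(318.5), np.float64(297.5)) (np.int32(8), np.int32(12), np.int32(85)) [ 0.0837 -0.0519]
skew 0.02097220564172642 mid y -0.05377609365087664
time: 18.55
t 18.55 tip [-0.0011 -0.0672  0.1091] tilt 44.9 zx -0.042 yyaw 0.067 F [ 0.4372 -0.7796 -0.9878] w 0.0871414802967793 j [ 0.8022  0.3665 -0.6258  1.9826 -0.6684  1.0519  0.5001]
(np.float64(239.0), np.float64(297.0)) (np.int32(7), np.int32(13), np.int32(76)) [-0.0942 -0.0448]
(np.float64(318.5), np.float64(297.5)) (np.int32(8), np.int32(12), np.int32(91)) [ 0.0837 -0.0519]
skew -0.04005549473072706 mid y -0.04835154585557208
```

View pics/e.png

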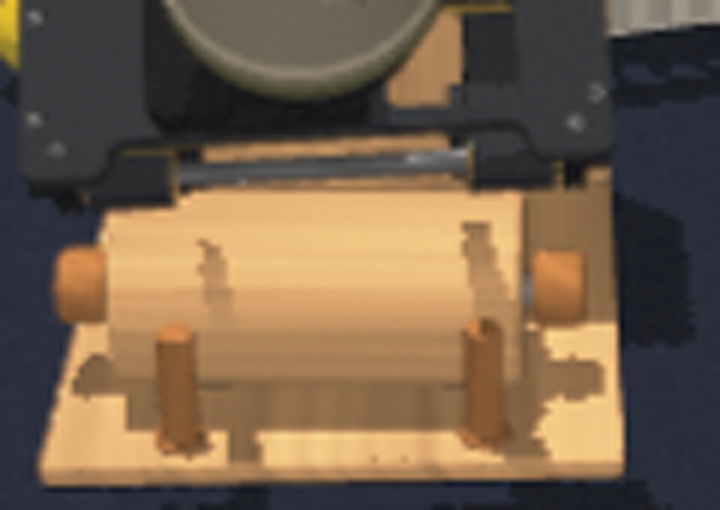

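The crop shows the right end against its peg. The left knob is still a few mm short; the gripper's shadow had biased the earlier left reading. I'll re-press with only the left finger, with the right one raised.

```bash
python3 -c "
from h import *
a,f=tgt(-.01,-.033,.103,45,0); print(a)
f=(f[0],f[1]); 
a,f=tgt(-.01,-.033,.092,45,0,frm=f); print(a); roll(10,0,.3,8)"
```

```text
[0.069, -0.023, 0.095, -0.021, 0.001, 0.025]
[-0.026, -0.0, 0.026, 0.0, 0.0, 0.0]
[[-0.0058, -0.0068], [-0.0118, -0.0135], [-0.0179, -0.0201], [-0.0241, -0.0266], [-0.0305, -0.033], [-0.0369, -0.0393], [-0.0435, -0.0454], [-0.0502, -0.0514]] y,z end -21.556307806682504 0.26393664832733066
```

```bash
python3 -m pendant '[[-1,0.02,-0.01,0.02,-0.015,0,0.01],[-1,0.04,-0.02,0.05,-0.03,0,0.02],[-1,0.069,-0.023,0.095,-0.045,0,0.025],[-1,0.069,-0.023,0.095,-0.045,0,0.025],[-1,0.056,-0.023,0.108,-0.045,0,0.025],[-1,0.043,-0.023,0.121,-0.045,0,0.025],[-1,0.043,-0.023,0.121,-0.045,0,0.025]]' | sed -n '1p;4p'
python3 -c "
from h import *
where();print(R.from_quat(r.read_state()['eef_rot']).as_matrix()[2,1])"
python3 -m pendant '[[-1,-0.003,0,0.003,0,0,0],[-1,-0.006,0,0.006,0,0,0],[-1,-0.006,0,0.006,0,0,0]]' | sed -n '1p;4p'
python3 -c "
from h import *
where()"
```

```text
time: 19.48
ft_force: [-0.9, 0.3, 0.6]
t 19.48 tip [-0.0097 -0.0331  0.0909] tilt 45.1 zx 0.05 yyaw -0.037 F [-0.8837  0.1114  0.5645] w 0.087095370850551 j [ 0.7979  0.3224 -0.6721  2.1006 -0.7937  0.888   0.5156]
0.03343759414012071
time: 19.85
ft_force: [-1.0, 0.2, 3.7]
t 19.85 tip [-0.0094 -0.0324  0.0892] tilt 45.1 zx 0.05 yyaw -0.036 F [-1.0176  0.0145  3.7021] w 0.08711473832900161 j [ 0.7967  0.3264 -0.6725  2.1013 -0.7941  0.8833  0.5186]
```

```bash
python3 -m pendant '[[-1,-0.0025,0,0.0025,0,0,0],[-1,-0.0085,0,-0.0045,0,0,0],[-1,-0.0145,0,-0.011,0,0,0],[-1,-0.0205,0,-0.0175,0,0,0],[-1,-0.0265,0,-0.024,0,0,0],[-1,-0.033,0,-0.0305,0,0,0],[-1,-0.033,0,-0.0305,0,0,0]]' | sed -n '1p;4p'
python3 -c "
from h import *
where();knobs()"
```

```text
time: 20.72
ft_force: [1.1, 5.1, 9.6]
t 20.73 tip [-0.0099 -0.0446  0.0896] tilt 45.2 zx 0.049 yyaw -0.035 F [0.1815 5.2244 9.595 ] w 0.08741098114323954 j [ 0.8148  0.3271 -0.6619  2.0985 -0.7865  0.9045  0.5342]
(np.float64(239.0), np.float64(298.5)) (np.int32(7), np.int32(12), np.int32(75)) [-0.0933 -0.0513]
(np.float64(318.5), np.float64(297.0)) (np.int32(8), np.int32(13), np.int32(94)) [ 0.0837 -0.0497]
skew 0.009035391929569453 mid y -0.05054031447087362
```

```bash
python3 -m pendant '[[-1,0.01,0,-0.01,0,0,0],[-1,0.025,0,-0.025,0,0,0],[-1,0.08,0,-0.08,0.008,0,0],[-1,0.08,0,-0.08,0.016,0,0]]' | head -1
cat >> h.py <<'E'
def sub(c):
    h=cv2.cvtColor(c['pixels'],cv2.COLOR_RGB2HSV).astype(float)
    out=[]
    for us in(range(238,243),range(316,322)):
        w=np.clip((h[280:312,us[0]:us[-1]+1,1]-135)/20,0,1)*((h[280:312,us[0]:us[-1]+1,0]<22)&(h[280:312,us[0]:us[-1]+1,0]>5))
        v=(w.sum(1)@np.arange(280,312))/w.sum(); p=RS.inv().apply(onz(c,np.mean(us),v,.046)-O); out.append(p); print(round(v,2),round(w.sum(),1),p[:2])
    d=out[1]-out[0];print('skew',d[1]/d[0])
E
python3 -c "
from h import *
where(); c=knobs(cam('side','s9.png')); sub(c)
h=cv2.cvtColor(c['pixels'],cv2.COLOR_RGB2HSV)
for u in(240,318): print(u,[tuple(map(int,h[v,u])) for v in range(288,308)])
T=cam('top','t9.png')"
```

```text
time: 21.28
t 21.27 tip [-0.0108 -0.0468  0.1233] tilt 45.0 zx 0.018 yyaw -0.013 F [-0.2617 -0.2594 -0.218 ] w 0.08700932804890209 j [ 0.8152  0.2762 -0.6591  2.0563 -0.7574  1.0011  0.4671]
(np.float64(239.0), np.float64(298.5)) (np.int32(7), np.int32(12), np.int32(76)) [-0.0933 -0.0513]
(np.float64(318.5), np.float64(297.0)) (np.int32(8), np.int32(13), np.int32(94)) [ 0.0837 -0.0497]
skew 0.009035391929569453 mid y -0.05054031447087362
298.32 51.4 [-0.0912 -0.0506]
297.07 71.8 [ 0.0837 -0.0501]
skew 0.003074443721818467
240 [(113, 75, 58), (114, 63, 61), (144, 20, 63), (9, 66, 89), (12, 113, 122), (14, 161, 192), (14, 161, 204), (14, 161, 215), (14, 161, 214), (13, 159, 199), (13, 159, 186), (13, 159, 176), (14, 158, 165), (14, 156, 155), (13, 157, 145), (13, 154, 134), (14, 152, 129), (15, 136, 165), (16, 124, 229), (16, 123, 228)]
318 [(15, 122, 146), (15, 124, 146), (15, 125, 147), (14, 145, 162), (14, 161, 196), (14, 162, 211), (14, 160, 215), (14, 162, 215), (14, 160, 204), (13, 160, 185), (14, 159, 168), (14, 155, 156), (13, 156, 149), (13, 156, 142), (14, 153, 133), (14, 149, 132), (15, 132, 199), (19, 112, 241), (19, 113, 241), (19, 113, 241)]
```

```bash
python3 -c "
from h import *
a,f=tgt(0.0,-.041,.103,45,0); print(a)
a,f=tgt(0.0,-.041,.088,45,0,frm=f); print(a)"
```

```text
[-0.031, 0.038, 0.059, 0.008, -0.0, -0.0]
[-0.035, -0.0, 0.035, 0.0, 0.0, 0.0]
```

```bash
python3 -m pendant '[[-1,-0.015,0.03,0.03,0.004,0,0],[-1,-0.031,0.06,0.059,0.008,0,0],[-1,-0.05,0.06,0.078,0.008,0,0],[-1,-0.062,0.06,0.09,0.008,0,0],[-1,-0.066,0.06,0.094,0.008,0,0],[-1,-0.066,0.06,0.094,0.008,0,0]]' | sed -n '1p;4p'
python3 -c "
from h import *
where();print(R.from_quat(r.read_state()['eef_rot']).as_matrix()[2,1])"
python3 -m pendant '[[-1,-0.002,0,0.002,0,0,0],[-1,-0.0035,0,0.0035,0,0,0],[-1,-0.0035,0,0.0035,0,0,0]]' | sed -n '1p;4p'
```

```text
time: 22.12
ft_force: [-2.6, 0.3, 4.0]
t 22.12 tip [ 0.006  -0.0401  0.0888] tilt 45.1 zx -0.001 yyaw 0.0 F [-2.6519 -0.0968  4.0491] w 0.08682251435937907 j [ 0.77    0.3894 -0.6451  2.019  -0.7138  0.9393  0.4653]
-0.0014087446506180212
time: 22.5
ft_force: [-4.2, 1.2, 11.1]
```

Now a short forward roll against the pegs.

```bash
python3 -m pendant '[[-1,-0.005,0,-0.005,0,0,0],[-1,-0.01,0,-0.01,0,0,0],[-1,-0.015,0,-0.015,0,0,0],[-1,-0.015,0,-0.015,0,0,0]]' | sed -n '1p;4p'
python3 -c "
from h import *
where();sub(cam('side'))"
python3 -m pendant '[[-1,-0.005,0,-0.005,0,0,0],[-1,-0.01,0,-0.01,0,0,0],[-1,-0.01,0,-0.01,0,0,0]]' | sed -n '1p;4p'
python3 -c "
from h import *
where();sub(cam('side'));s=r.read_state();q=R.from_quat(s['eef_rot']);print(q.inv().apply(s['torque']),q.inv().apply(s['ft_force']))"
```

```text
time: 23.0
ft_force: [-0.1, 6.0, 10.1]
t 23.0 tip [ 0.0064 -0.0451  0.0885] tilt 45.2 zx -0.001 yyaw 0.001 F [-1.0916  5.8936 10.1004] w 0.08713336846591364 j [ 0.7774  0.3922 -0.6413  2.0167 -0.7113  0.9467  0.4739]
298.4 51.2 [-0.0911 -0.0509]
297.23 71.1 [ 0.0837 -0.0508]
skew 0.0010840598272890446
time: 23.42
ft_force: [-0.1, 4.1, 7.2]
t 23.43 tip [ 0.0067 -0.0502  0.088 ] tilt 45.1 zx -0.0 yyaw 0.0 F [-0.8188  4.0215  7.1931] w 0.08703307277610696 j [ 0.7832  0.3927 -0.637   2.0156 -0.7077  0.952   0.4785]
298.4 51.8 [-0.0911 -0.051 ]
297.2 71.5 [ 0.0837 -0.0506]
skew 0.0019587900565154505
[ 0.0581  0.8243 -0.0427] [ 7.456  -0.012  -1.3908]
```

```bash
python3 -m pendant '[[-1,0.005,0,-0.005,0,0,0],[-1,0.012,0,-0.012,0,0,0],[-1,0.03,0,-0.03,0,0,0],[-1,0.06,0,-0.08,0,0,0],[-1,0.06,0,-0.2,0,0,0],[-1,0.06,0,-0.35,0,0,0],[-1,0.06,0,-0.5,0,0,0],[-1,0.06,0,-0.5,0,0,0]]' | sed -n '1p;4p'
python3 -c "
from h import *
where();c=cam('side','s10.png');sub(c)
x=cv2.resize(c['pixels'][190:340,215:345,::-1],None,fx=4,fy=4,interpolation=cv2.INTER_CUBIC)
T=cam('top','t10.png');y=cv2.resize(T['pixels'][210:330,245:375,::-1],None,fx=3,fy=3,interpolation=cv2.INTER_CUBIC)[:600,:280]
y=cv2.resize(T['pixels'][230:330,300:370,::-1],None,fx=4,fy=6,interpolation=cv2.INTER_CUBIC)
cv2.imwrite('pics/f.png',np.hstack([x,y]));print(x.shape,y.shape)"
```

```text
time: 24.48
ft_force: [0.3, -0.5, -0.6]
t 24.48 tip [ 0.0083 -0.1473  0.2076] tilt 44.9 zx 0.006 yyaw -0.005 F [ 0.3436 -0.4919 -0.6249] w 0.08706801837536288 j [ 0.9271  0.2301 -0.5747  1.8812 -0.6721  1.3023  0.4469]
298.29 50.8 [-0.0912 -0.0505]
297.08 71.6 [ 0.0837 -0.0501]
skew 0.002098641208090116
(600, 520, 3) (600, 280, 3)
```

View pics/f.png

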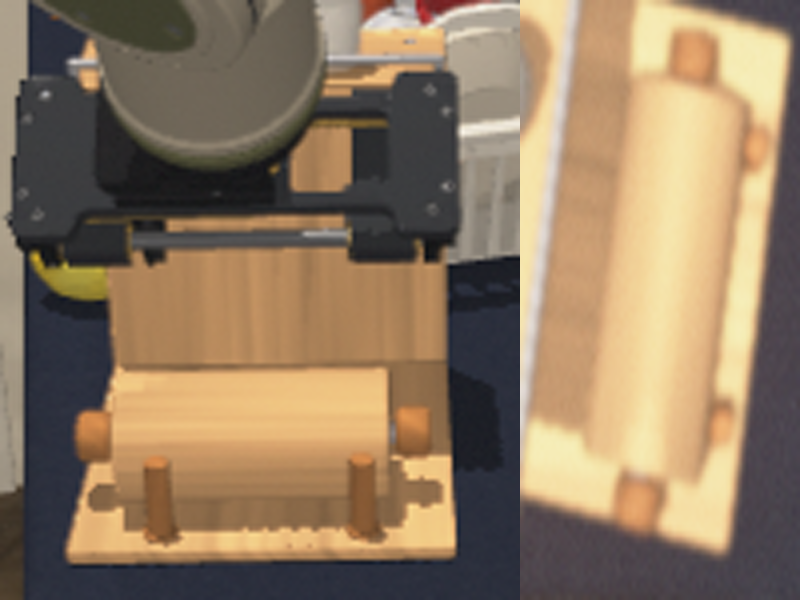

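The final picture shows the pin parallel to the pegs and touching both, in the side view and the top view. As a check, I'll compare the axis-to-peg distance with the 43 mm nominal, using the top view.

```bash
python3 -c "
from h import *
c=cam('top')
h=cv2.cvtColor(c['pixels'],cv2.COLOR_RGB2HSV)
m=cv2.inRange(h,(4,105,60),(17,255,255)); m[:225]=0;m[335:]=0;m[:,:305]=0;m[:,375:]=0
n,_,st,ce=cv2.connectedComponentsWithStats(m)
for i in range(1,n):
    if st[i,4]>5: print(st[i],ce[i],*[RS.inv().apply(onz(c,*ce[i],z)-O)[:2] for z in(.046,.056)])
# body silhouette edges along stand y, scanned at several x at the z of the axis
g=cv2.GaussianBlur(cv2.cvtColor(c['pixels'],cv2.COLOR_RGB2GRAY),(3,3),0).astype(np.float32)
for x in(-.07,-.03,0,.03,.07):
    ys=np.arange(-.11,.0,.001); P=[proj(c,O+RS.apply([x,y,.046])) for y in ys]; P=np.array(P,np.float32)
    v=cv2.remap(g,P[None,:,0],P[None,:,1],cv2.INTER_CUBIC)[0]; d=np.gradient(v); k=np.argsort(-abs(d))[:6]; print(x,[(round(float(ys[j]),3),int(d[j]*10)) for j in sorted(k)])
"
```

```text
[ 305  228   26   76 1076] [317.0697 265.2835] [ 0.0096 -0.0048] [ 0.0094 -0.0048]
[305 235   3  11  22] [305.6364 239.5455] [0.0639 0.033 ] [0.0632 0.0327]
[336 235  28  75 573] [348.0646 271.089 ] [ 0.0099 -0.0786] [ 0.0097 -0.0781]
[322 308  15  11 124] [329.4355 313.3145] [-0.0946 -0.0541] [-0.094  -0.0538]
-0.07 [(-0.11, 172), (-0.109, 182), (-0.108, 211), (-0.107, 196), (-0.106, 165), (-0.105, 133)]
-0.03 [(-0.11, 210), (-0.109, 185), (-0.108, 199), (-0.107, 197), (-0.106, 148), (-0.105, 135)]
0 [(-0.11, 183), (-0.109, 212), (-0.108, 212), (-0.107, 206), (-0.106, 176), (-0.105, 120)]
0.03 [(-0.11, 141), (-0.109, 170), (-0.108, 196), (-0.107, 180), (-0.106, 172), (-0.105, 137)]
0.07 [(-0.11, 161), (-0.109, 182), (-0.108, 211), (-0.107, 187), (-0.106, 168), (-0.105, 136)]
```

```bash
python3 -c "
from h import *
c=cam('top')
h=cv2.cvtColor(c['pixels'],cv2.COLOR_RGB2HSV)
for th in(118,126,134):
  print(th)
  m=cv2.inRange(h,(4,th,60),(17,255,255)); m[:225]=0;m[335:]=0;m[:,:325]=0;m[:,375:]=0
  n,_,st,ce=cv2.connectedComponentsWithStats(m)
  for i in range(1,n):
    if st[i,4]>8: 
      b=(st[i,0]+(st[i,2]-1)/2,st[i,1]+(st[i,3]-1)/2); print(st[i],ce[i].round(1),*[RS.inv().apply(onz(c,*ce[i],z)-O)[:2] for z in(.046,.056)])
"
```

```text
118
[337 235  12   9  87] [342.9 239.1] [ 0.0815 -0.0529] [ 0.0807 -0.0525]
[355 251   7   8  42] [358.  254.4] [ 0.0527 -0.0942] [ 0.0521 -0.0935]
[347 296   6   8  38] [349.4 299.9] [-0.0555 -0.0941] [-0.0552 -0.0934]
[325 310  11   9  77] [329.5 313.5] [-0.095  -0.0544] [-0.0944 -0.0541]
126
[338 236  11   8  69] [342.8 239.1] [ 0.0814 -0.0526] [ 0.0806 -0.0523]
[356 252   5   6  26] [358.  254.3] [ 0.0529 -0.0943] [ 0.0523 -0.0936]
[347 297   6   7  28] [349.4 300. ] [-0.0555 -0.094 ] [-0.0552 -0.0933]
[325 310  10   8  66] [329.1 313.6] [-0.0954 -0.0536] [-0.0948 -0.0532]
134
[339 236   9   7  49] [342.8 238.9] [ 0.0818 -0.0525] [ 0.081  -0.0522]
[348 298   4   5  10] [349.2 299.3] [-0.0541 -0.0933] [-0.0538 -0.0927]
[325 311   9   7  47] [328.9 313.8] [-0.096  -0.0531] [-0.0954 -0.0527]
```

```bash
python3 -c "
from h import *
print(r.close_job())"
```

```text
the job is handed in; nothing more can be done
None
```

The pin was rolled out in three pressed strokes, plus short corrective presses that slipped slightly at the end. It lies still against both stop pegs as far as the side and top views can show (about 1–2 mm), with the arm clear. I saw no contact with the jars or other items, but did not check their positions afterwards; the job is handed in at about 25 s.

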